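Sweep the empty dishes into the wash bin

ROBOT

A 6-joint arm with a two-finger parallel gripper is mounted at the origin on the work surface. World frame = base frame: x ahead of the robot, y to its left, z up, the work surface at z = 0. Lengths are in m, angles in rad, forces in N, time in s.
With the tool pointing down it reaches from about 0.375 to 0.975 m from the base axis. Payload 3.8 kg.
Tool frame: the origin (TCP) lies midway between the tips of the shut fingers; the grasp point (between the pads) lies 19 mm behind it; z points along the fingers, y is the line along which they close (so a half turn about z gives the same grasp; the last joint's range is limited). The gripper opens to 85 mm and grips with 20 to 120 N. Pads are 22 mm wide; open, the fingers measure 114 mm over their backs; the gripper's body (76 mm by 85 mm) begins 54 mm behind the grasp point. The pads swing forward as they close: fully open they stand 13 mm farther back than shut.
Start: joints at [-1.223, 0.264, 1.604, -0, 1.274, -0.037], TCP at [0.253, -0.626, 0.231] pointing down, gripper open.
Joint ranges: [-2.63, 2.63], [-0.94, 2.18], [0.31, 2.57], [-1.31, 4.45], [0, 2.66], [-2.55, 2.55]. Speed limits (rad/s): [2.57, 2.57, 3.14, 3.14, 3.14, 3.14].

INTERFACE

Orientations are given as a rotation vector (axis times angle).
In Python, from workcell import read_state, vision, ticket gives the robot as it stands. The module is installed in compiled form; this text tells all that it offers.
- The arm moves only by the tool jog_arm, never from a script. Its arguments are lists of equal length, an entry for each row: "turn": the turn, a rotation vector about the tool's x, y, z in rad, a list of three; "delta_pos": the shift along the tool's x, y, z in m, a list of three; "gripper": the finger opening in m, from 0 to 0.0854. In form: {"turn": [[rx, ry, rz], ...], "delta_pos": [[dx, dy, dz], ...], "gripper": [gripper, ...]}. A call has 1 to 20 rows; each row shifts and turns the commanded pose from where the row before left it, along the tool's axes as they then stand; what a row does not reach is not made up. A row lasts 1/12 s, in which the tool goes at most 41.7 mm and 7.16 degrees, less where a joint would pass 70% of its speed; a pose out of reach is approached as far as the arm can. A call with a gripper value outside its range is refused whole. The fingers move at their own pace and stop on an object; "grip_force" is the grip in N (left out, the last holds). Time passes only in rows, so rows that do not move let the fingers close. It gives the time, the measured TCP pose, the force, the opening and the grip force at its end, in the units of the state.
- read_state(): the state, without advancing time (a new reading comes with each control period).
- vision.read_camera(name): name is "scene" or "top"; returns the picture (384x512x3 uint8, red, green, blue); there is no depth.
- vision.calibration(name): a dict with "vfov" (degrees; the focal length in pixels is half the picture's height over the tangent of half this angle, whatever the lens; pixels are square), "cx", "cy" (the principal point, pixels), "R" (3x3) and "t" (3): a world point X has camera coordinates R X + t. Camera axes: x right, y down, z forward; pixel columns grow to the right and rows downward; lengths in m; the calibration is good to about 2 mm. A picture is of the moment at which its call begins. calibration takes no time and is no camera call.
- ticket.finish_job(): hands the job in; it is judged then, once.
The state is a dict: "time": time; "q": joint angles; "joint_vel": joint speeds; "joint_torque": joint torques, N m; "tool_pos": TCP position; "tcp_rot": TCP orientation; "wrist_force": force on the tool from outside, world axes, zero at the start; "torque": the same for the moment, N m; "width": opening from 0.0 (shut) to 1.0 (fully open); "grip_force": force on a finger pad.
Only numpy, scipy, OpenCV 4.12 (cv2) and the standard library are available. Lean on these libraries where they do the work, as an engineer would, in place of code of your own. Each camera call takes 0.05 s, during which the arm holds its last target. There are 200 camera calls.

TASK

Three empty blue dishes stand on the plywood tray among two stocked pots with green lids. Sweep all three blue dishes with your fingertips along the tray and over its open edge, so that they drop into the grey wash bin beyond it; slide them, never lift or carry them. Leave the lidded pots and the loose things on the bench where they stand.

Things in the scene. Friction and masses are not known exactly. Their poses are not given: they have to be found in the camera images.
- station: fixed plywood tray stand with a grey wash bin against it. Origin: at bench height, under the middle of the tray's open edge. x points from the tray over that edge into the bin (away from the robot, turned at most 0.2 rad), y along the edge, z up. Tray: x -205 to 0 mm, y -195 to 195 mm, surface 60 mm up; rim 12 mm high, 12 mm wide on the other three sides only
- edge (a point): middle of the tray's open edge, on the tray surface (60 mm above the bench). The dishes and pots stand 60 to 135 mm back from the edge, in five places about 70 mm apart along it, one in each, in any order, so each dish has a free straight way to the edge
- bin_floor (a point): middle of the wash bin's inner floor, 5 mm above the bench. The bin reaches 140 mm out from the tray's edge and 390 mm along it (outside), walls 6 mm, wall tops 55 mm above the bench
- dish1: empty open blue plastic dish, round, 46 mm across at the rim (40 mm at the foot), 20 mm high, walls 3 mm, about 25 g, slides freely; it starts upright on the tray. Origin: centre of its underside, z up
- dish2: empty open blue plastic dish, round, 46 mm across at the rim (40 mm at the foot), 20 mm high, walls 3 mm, about 25 g, slides freely; it starts upright on the tray. Origin: centre of its underside, z up
- dish3: empty open blue plastic dish, round, 46 mm across at the rim (40 mm at the foot), 20 mm high, walls 3 mm, about 25 g, slides freely; it starts upright on the tray. Origin: centre of its underside, z up
- pot1: stocked white pot with a green lid, 52 mm across, 38 mm high, about 90 g, standing on the tray; origin: centre of its underside. Leave it alone
- pot2: stocked white pot with a green lid, 52 mm across, 38 mm high, about 90 g, standing on the tray; origin: centre of its underside. Leave it alone
- bottle: bottle, 64 mm across, 170 mm high, standing on the bench left of the tray; origin: centre of its underside
- jar: jar, 72 mm across, 90 mm high, standing on the bench left of the tray; origin: centre of its underside
- brush: flat hand brush with a wooden handle, about 200 mm long, lying on the bench right of the tray, bristles away from the robot; origin: its underside near mid-length, x along it
- lid_stack: stack of green and white lids, 60 mm across, 30 mm high, on the bench right of the tray; one rigid piece; origin: centre of its underside
Things that resemble listed ones, but are neither listed nor needed, are in the scene too. Leave any pink or yellow look-alike of the dish3 alone.

How it is judged:
By the outcome, as a careful person would: the job done as asked, in the order asked, and still so for the second after the job is handed in, with the robot touching nothing.
It also fails if it takes over 51 s, if anything falls off the work surface, if the arm or the gripper's body presses on something with over 40 N, if the wrist force passes 120 N, or if a joint passes its speed limit or range.

## Working session

There is one attempt and no reset: what is moved stays moved. The work goes in short steps, Python scripts to look and compute and a tool call to move; the robot and the scene stay as the last step left them, time stands still between calls to the robot, and variables do not carry over. Pictures are saved under pics/ and viewed, at most 10 in all, crops included, and the job is handed in when it is done.

Besides the shell and the picture viewer there is one more tool, called after "Request:" by a JSON object that holds its "op" and its "data", one argument or row to a line. jog_arm: Moves the arm, as the interface text tells. Its arguments: {"type":"object","properties":{"turn":{"type":"array","items":{"type":"array","items":{"type":"number"}}},"delta_pos":{"type":"array","items":{"type":"array","items":{"type":"number"}}},"gripper":{"type":"array","items":{"type":"number"}},"grip_force":{"type":"number"}},"required":["turn","delta_pos","gripper"]}

```bash
mkdir -p pics
python3 - <<'E'
from workcell import read_state, vision
import cv2,numpy as np
for n in("scene","top"):
    im=vision.read_camera(n);cv2.imwrite(f"pics/{n}0.png",im[...,::-1]);print(n,{k:np.round(v,4).tolist() for k,v in vision.calibration(n).items() })
s=read_state();print({k:np.round(v,3).tolist() for k,v in s.items()})
E
```

```text
scene {'vfov': 46.5423, 'cx': 250.2724, 'cy': 189.9766, 'R': [[-0.5925, 0.8054, -0.0191], [0.5763, 0.4072, -0.7086], [-0.5629, -0.4308, -0.7053]], 't': [0.3172, -0.2428, 1.5381]}
top {'vfov': 52.7757, 'cx': 253.5533, 'cy': 190.8168, 'R': [[0.0239, -0.9997, 0.0032], [-0.9966, -0.0241, -0.079], [0.0791, -0.0013, -0.9969]], 't': [-0.0024, 0.5115, 0.9341]}
{'time': 0.1, 'q': [-1.223, 0.265, 1.605, 0.0, 1.274, -0.037], 'joint_vel': [0.001, -0.0, -0.004, 0.0, -0.0, -0.001], 'joint_torque': [0.0, -51.671, -36.859, -0.0, 0.006, -0.0], 'tool_pos': [0.253, -0.625, 0.23], 'tcp_rot': [-3.082, -0.6, 0.0], 'wrist_force': [-0.201, -0.75, -0.141], 'torque': [-0.014, -0.047, 0.034], 'grip_force': 0.0, 'width': 1.004}
```

View pics/scene0.png

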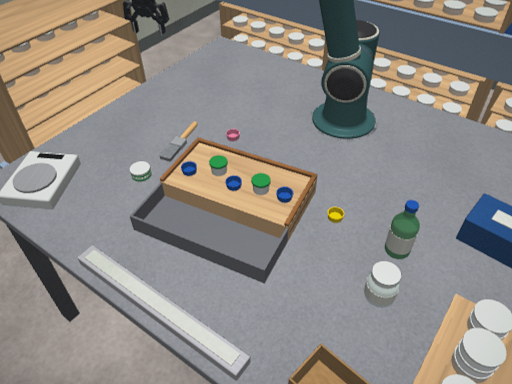

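View pics/top0.png

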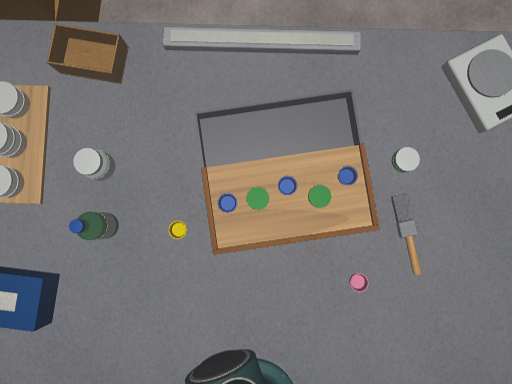

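The top view shows the three blue dishes at (228,203), (288,185) and (347,176), with green pots at (258,198) and (320,196). The yellow (178,230) and pink (359,282) look-alikes are off the tray. The tray's open edge runs from about (204,167) to (362,146).

```bash
cat > h.py <<'E'
from workcell import read_state, vision
import cv2,numpy as np
def ray(n,uv,z):
    c=vision.calibration(n);f=192/np.tan(np.radians(c["vfov"]/2));R=np.array(c["R"]);t=np.array(c["t"])
    d=R.T@np.array([(uv[0]-c["cx"])/f,(uv[1]-c["cy"])/f,1]);o=-R.T@t
    return o+d*(z-o[2])/d[2]
def blobs(im,lo,hi,amin=60,amax=900):
    m=cv2.inRange(cv2.cvtColor(im,cv2.COLOR_RGB2HSV),lo,hi)
    n,_,s,c=cv2.connectedComponentsWithStats(m)
    return [(c[i].round(1),s[i].tolist()) for i in range(1,n) if amin<s[i][4]<amax]
BLUE=((105,120,60),(125,255,255)); GREEN=((55,120,50),(80,255,255)); WOOD=((8,60,60),(22,255,255))
E
python3 - <<'E'
from h import *
P={}
for n in("top","scene"):
    im=cv2.imread(f"pics/{n}0.png")[...,::-1].copy()
    for nm,c,z in(("blue",BLUE,.075),("green",GREEN,.098)):
        for p,s in blobs(im,*c): print(n,nm,p,s,ray(n,p,z)[:2].round(4))
im=cv2.imread("pics/top0.png")[...,::-1].copy()
m=cv2.inRange(cv2.cvtColor(im,cv2.COLOR_RGB2HSV),*WOOD);m[:, :190]=0;m[:,390:]=0;m[:130]=0;m[265:]=0
k,_,s,c=cv2.connectedComponentsWithStats(m);
cn=max(cv2.findContours(m,cv2.RETR_EXTERNAL,cv2.CHAIN_APPROX_NONE)[0],key=cv2.contourArea)
r=cv2.minAreaRect(cn);print(r);
for b in cv2.boxPoints(r): print(b.round(1),ray("top",b,.06).round(4),ray("top",b,.072).round(4))
# open edge points: topmost wood per column
cols=range(215,352,4);pts=np.array([(u,np.argmax(m[:,u]>0)) for u in cols]);W=np.array([ray("top",p,.06) for p in pts])
a=np.polyfit(W[:,1],W[:,0],1);print("edge x=a*y+b",a,"resid",np.abs(W[:,0]-np.polyval(a,W[:,1])).max())
cv2.imwrite("pics/crop.png",cv2.resize(cv2.imread("pics/top0.png")[80:270,160:400],None,fx=3,fy=3,interpolation=cv2.INTER_CUBIC))
E
```

```text
top blue [345.5 175.9] [339, 167, 15, 18, 184] [ 0.5472 -0.2036]
top blue [286.8 185.7] [278, 178, 19, 17, 205] [ 0.5209 -0.0671]
top blue [227.3 202.9] [218, 194, 19, 18, 207] [0.4775 0.0702]
top blue [ 75.5 225.8] [69, 219, 14, 14, 155] [0.4163 0.4182]
top green [319.4 195.9] [309, 186, 22, 21, 363] [ 0.4973 -0.1393]
top green [257.3 198. ] [247, 188, 22, 21, 362] [0.4892 0.0012]
scene blue [188.5 168. ] [181, 162, 15, 14, 166] [ 0.55   -0.2045]
scene blue [233.1 182.5] [226, 176, 15, 14, 175] [ 0.5239 -0.0648]
scene blue [284.3 193.9] [277, 187, 16, 15, 194] [0.4799 0.073 ]
scene blue [411.3 205.9] [405, 200, 14, 13, 138] [0.3285 0.3621]
scene green [217.9 161.7] [209, 156, 18, 13, 180] [ 0.5006 -0.1354]
scene green [260.5 180.2] [252, 174, 18, 14, 205] [0.493 0.005]
((289.2579345703125, 198.38632202148438), (87.66920471191406, 167.72360229492188), 81.46923065185547)
[199.8 167.5] [0.5608 0.1388 0.06  ] [0.5591 0.1371 0.072 ]
[365.7 142.6] [ 0.6303 -0.2551  0.06  ] [ 0.6277 -0.2516  0.072 ]
[378.7 229.3] [ 0.4248 -0.2858  0.06  ] [ 0.425  -0.2819  0.072 ]
[212.8 254.2] [0.3578 0.1014 0.06  ] [0.3588 0.1002 0.072 ]
edge x=a*y+b [-0.17407347  0.58271644] resid 0.0011488111660051814
```

View pics/crop.png

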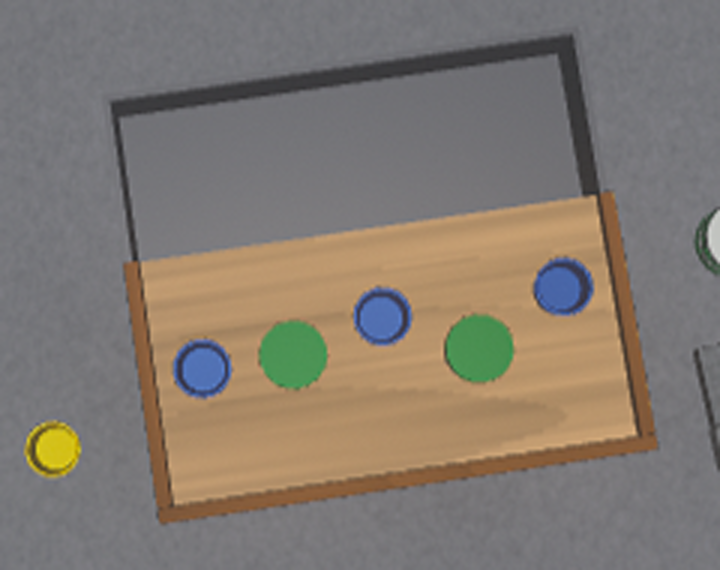

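The crop confirms the targets are the three blue dishes on the tray. From it I get station yaw ≈ 0.172 rad and an edge midpoint at (0.593, -0.057). In station coordinates (x, y in mm), the dishes are at (-69,-137), (-71,3) and (-90,146). The pots are at (-106,-63) and (-90,77), which matches the 70 mm spacing. My plan is to part the fingers by 20 mm to make a cradle, align the tool's x with the station's x, and push each dish from behind.

Request:
{"op": "jog_arm", "data": {
  "turn": [
    [0, 0, 0.053],
    [0, 0, 0.053],
    [0, 0, 0.053],
    [0, 0, 0.053],
    [0, 0, 0],
    [0, 0, 0],
    [0, 0, 0],
    [0, 0, 0],
    [0, 0, 0],
    [0, 0, 0],
    [0, 0, 0],
    [0, 0, 0],
    [0, 0, 0],
    [0, 0, 0],
    [0, 0, 0],
    [0, 0, 0],
    [0, 0, 0],
    [0, 0, 0],
    [0, 0, 0],
    [0, 0, 0]
  ],
  "delta_pos": [
    [0, 0, 0],
    [0, 0, 0],
    [0, 0, 0],
    [0, 0, 0],
    [0.02, -0.024, 0],
    [0.02, -0.024, 0],
    [0.02, -0.024, 0],
    [0.02, -0.024, 0],
    [0.02, -0.024, 0],
    [0.02, -0.024, 0],
    [0.02, -0.024, 0],
    [0.02, -0.024, 0],
    [0.02, -0.024, 0],
    [0.02, -0.024, 0],
    [0.02, -0.024, 0],
    [0.02, -0.024, 0],
    [0.02, -0.024, 0],
    [0.02, -0.024, 0],
    [0.02, -0.024, 0],
    [0, 0, 0]
  ],
  "gripper": [0.02, 0.02, 0.02, 0.02, 0.02, 0.02, 0.02, 0.02, 0.02, 0.02, 0.02, 0.02, 0.02, 0.02, 0.02, 0.02, 0.02, 0.02, 0.02, 0.02]
}}

```text
time: 1.77
tool_pos: [0.4887, -0.215, 0.2308]
tcp_rot: [-3.127, -0.277, -0.001]
wrist_force: [-0.2, -1.2, -0.8]
width: 0.233
grip_force: 0.0
```

```bash
cat >> h.py <<'E'
from scipy.spatial.transform import Rotation as Ro
def st(p):
    d=np.array(p)[:2]-[.5926,-.057];c,s=np.cos(.172),np.sin(.172);return np.round([c*d[0]+s*d[1],-s*d[0]+c*d[1]],4)
def look(name):
    s=read_state();print("t",s["time"],"st",st(s["tool_pos"]),"z",round(s["tool_pos"][2],4),"w",s["width"],"F",np.round(s["wrist_force"],1));print(Ro.from_rotvec(s["tcp_rot"]).as_matrix().round(3).tolist())
    for n in("top","scene"):
        im=vision.read_camera(n)
        for nm,c,z in(("blue",BLUE,.075),("green",GREEN,.098)):
            for p,b in blobs(im,*c,amin=20): print(n,nm,p,b[4],st(ray(n,p,z)))
        cv2.imwrite(f"pics/{name}_{n}.png",im[...,::-1])
E
python3 -c "
from h import *
look('a')"
```

```text
t 1.7667 st [-0.1294 -0.1379] z 0.2308 w 0.2328487197133371 F [-0.2 -1.2 -0.8]
[[0.984, 0.176, 0.001], [0.176, -0.984, 0.003], [0.001, -0.003, -1.0]]
top blue [345.6 175.9] 187 [-0.0699 -0.1369]
top blue [354.4 174.6] 21 [-0.0699 -0.1578]
top blue [286.7 185.6] 204 [-0.0721  0.0025]
top blue [227.3 202.6] 213 [-0.0909  0.1449]
top blue [ 75.6 225.8] 156 [-0.0924  0.4981]
top green [319.4 195.9] 364 [-0.1079 -0.0647]
top green [257.3 198. ] 362 [-0.0919  0.075 ]
scene blue [508.9  29.7] 48 [-1.3492  0.6011]
scene blue [188.5 168. ] 165 [-0.0672 -0.138 ]
scene blue [233.1 182.5] 175 [-0.069   0.0041]
scene blue [284.3 193.9] 194 [-0.0887  0.1474]
scene blue [411.4 205.9] 137 [-0.1886  0.4584]
scene green [217.9 161.8] 179 [-0.1037 -0.0613]
scene green [260.5 180.2] 204 [-0.0875  0.0782]
```

Request:
{"op": "jog_arm", "data": {
  "turn": [
    [0, 0, 0],
    [0, 0, 0],
    [0, 0, 0],
    [0, 0, 0],
    [0, 0, 0],
    [0, 0, 0],
    [0, 0, 0],
    [0, 0, 0],
    [0, 0, 0],
    [0, 0, 0]
  ],
  "delta_pos": [
    [0, 0, 0.02],
    [0, 0, 0.02],
    [0, 0, 0.02],
    [0, 0, 0.02],
    [0, 0, 0.02],
    [0, 0, 0.02],
    [0, 0, 0.02],
    [0, 0, 0.015],
    [0, 0, 0.009],
    [0, 0, 0]
  ],
  "gripper": [0.02, 0.02, 0.02, 0.02, 0.02, 0.02, 0.02, 0.02, 0.02, 0.02]
}}

```text
time: 2.7
tool_pos: [0.4845, -0.2195, 0.0647]
tcp_rot: [-3.128, -0.269, 0.007]
wrist_force: [0.1, 0.7, 0.1]
width: 0.233
grip_force: 0.0
```

```bash
python3 -c "
from h import *
look('b')
im=cv2.imread('pics/b_scene.png')[120:260,130:330];cv2.imwrite('pics/b_c.png',cv2.resize(im,None,fx=4,fy=4,interpolation=2))"
```

```text
t 2.7 st [-0.1343 -0.1416] z 0.0647 w 0.2330900050638275 F [0.1 0.7 0.1]
[[0.985, 0.17, -0.005], [0.171, -0.985, 0.002], [-0.004, -0.003, -1.0]]
top blue [345.5 175.9] 190 [-0.0698 -0.1367]
top blue [354.5 174.6] 22 [-0.0699 -0.158 ]
top blue [286.7 185.6] 204 [-0.0721  0.0025]
top blue [227.3 202.8] 206 [-0.0914  0.1449]
top blue [ 75.5 225.8] 155 [-0.0923  0.4984]
top green [319.3 195.9] 365 [-0.1079 -0.0645]
top green [257.3 198. ] 362 [-0.0919  0.075 ]
scene blue [508.9  29.7] 48 [-1.3492  0.6011]
scene blue [188.5 168. ] 165 [-0.0672 -0.138 ]
scene blue [233.1 182.5] 175 [-0.069   0.0041]
scene blue [284.3 193.9] 194 [-0.0887  0.1474]
scene blue [411.3 205.9] 138 [-0.1885  0.4581]
scene green [217.9 161.7] 181 [-0.1041 -0.0615]
scene green [260.5 180.2] 205 [-0.0875  0.0782]
```

View pics/b_c.png

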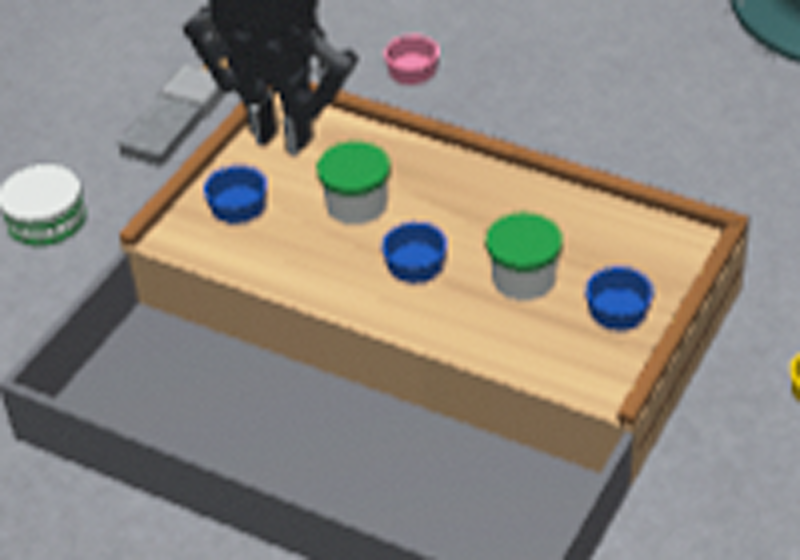

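The fingers stand behind the right-hand dish, at crop (280,130), clear of the pot at (355,180). I'll push it now.

Request:
{"op": "jog_arm", "data": {
  "turn": [
    [0, 0, 0],
    [0, 0, 0],
    [0, 0, 0],
    [0, 0, 0],
    [0, 0, 0],
    [0, 0, 0],
    [0, 0, 0],
    [0, 0, 0],
    [0, 0, 0],
    [0, 0, 0],
    [0, 0, 0],
    [0, 0, 0],
    [0, 0, 0],
    [0, 0, 0],
    [0, 0, 0],
    [0, 0, 0],
    [0, 0, 0],
    [0, 0, 0],
    [0, 0, 0],
    [0, 0, 0]
  ],
  "delta_pos": [
    [0, -0.004, -0.002],
    [0.008, 0, 0],
    [0.008, 0, 0],
    [0.008, 0, 0],
    [0.008, 0, 0],
    [0.008, 0, 0],
    [0.008, 0, 0],
    [0.008, 0, 0],
    [0.008, 0, 0],
    [0.008, 0, 0],
    [0.008, 0, 0],
    [0.008, 0, 0],
    [0.008, 0, 0],
    [0.008, 0, 0],
    [0.008, 0, 0],
    [0.008, 0, 0],
    [0.008, 0, 0],
    [0.008, 0, 0],
    [0.008, 0, 0],
    [0, 0, 0]
  ],
  "gripper": [0.02, 0.02, 0.02, 0.02, 0.02, 0.02, 0.02, 0.02, 0.02, 0.02, 0.02, 0.02, 0.02, 0.02, 0.02, 0.02, 0.02, 0.02, 0.02, 0.02]
}}

```text
time: 4.47
tool_pos: [0.63, -0.1905, 0.0695]
tcp_rot: [3.129, 0.272, 0.002]
wrist_force: [-0.2, -0.5, 0.3]
width: 0.235
grip_force: 0.0
```

```bash
python3 -c "
from h import *
look('c')
im=cv2.imread('pics/c_scene.png')[120:280,120:330];cv2.imwrite('pics/c_c.png',cv2.resize(im,None,fx=3,fy=3,interpolation=2))"
```

```text
t 4.4667 st [ 0.014  -0.1379] z 0.0695 w 0.23530121900071882 F [-0.2 -0.5  0.3]
[[0.985, 0.172, 0.002], [0.172, -0.985, -0.0], [0.002, 0.001, -1.0]]
top blue [333.2 146.7] 26 [ 0.0024 -0.1196]
top blue [286.8 185.7] 204 [-0.0724  0.0023]
top blue [227.2 202.8] 205 [-0.0913  0.1452]
top blue [ 75.5 225.8] 155 [-0.0923  0.4984]
top green [319.  196.1] 351 [-0.1082 -0.0638]
top green [257.3 198. ] 362 [-0.0919  0.075 ]
scene blue [508.9  29.7] 48 [-1.3492  0.6011]
scene blue [233.1 182.5] 175 [-0.069   0.0041]
scene blue [284.3 193.9] 194 [-0.0887  0.1474]
scene blue [176.1 198.5] 177 [ 0.0493 -0.1035]
scene blue [411.3 205.9] 138 [-0.1885  0.4581]
scene green [217.9 161.7] 181 [-0.1041 -0.0615]
scene green [260.5 180.2] 205 [-0.0875  0.0782]
```

View pics/c_c.png

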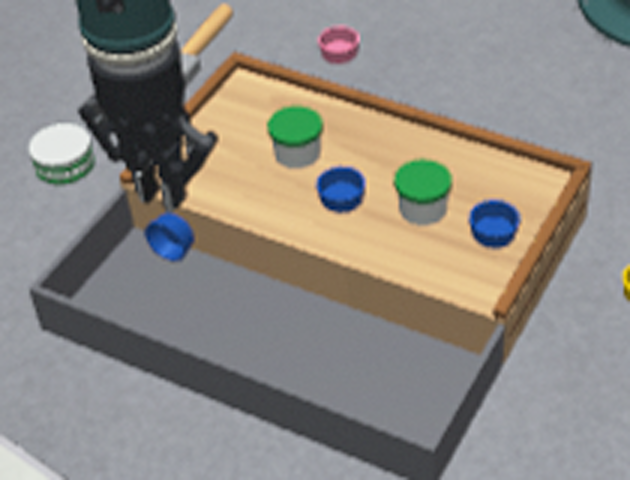

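The dish is tipping down into the bin, at crop (170,238). Next is the middle dish: lift, go back behind it and lower.

Request:
{"op": "jog_arm", "data": {
  "turn": [
    [0, 0, 0],
    [0, 0, 0],
    [0, 0, 0],
    [0, 0, 0],
    [0, 0, 0],
    [0, 0, 0],
    [0, 0, 0],
    [0, 0, 0],
    [0, 0, 0],
    [0, 0, 0],
    [0, 0, 0],
    [0, 0, 0],
    [0, 0, 0],
    [0, 0, 0],
    [0, 0, 0],
    [0, 0, 0],
    [0, 0, 0],
    [0, 0, 0],
    [0, 0, 0],
    [0, 0, 0]
  ],
  "delta_pos": [
    [0, 0, -0.026],
    [0, 0, -0.026],
    [0, 0, -0.026],
    [0, 0, -0.026],
    [0, 0, -0.026],
    [-0.018, -0.0176, 0],
    [-0.018, -0.0176, 0],
    [-0.018, -0.0176, 0],
    [-0.018, -0.0176, 0],
    [-0.018, -0.0176, 0],
    [-0.018, -0.0176, 0],
    [-0.018, -0.0176, 0],
    [-0.018, -0.0176, 0],
    [0, 0, 0],
    [0, 0, 0.015],
    [0, 0, 0.015],
    [0, 0, 0.015],
    [0, 0, 0.015],
    [0, 0, 0],
    [0, 0, 0]
  ],
  "gripper": [0.02, 0.02, 0.02, 0.02, 0.02, 0.02, 0.02, 0.02, 0.02, 0.02, 0.02, 0.02, 0.02, 0.02, 0.02, 0.02, 0.02, 0.02, 0.02, 0.02]
}}

```text
time: 6.23
tool_pos: [0.4613, -0.0769, 0.1386]
tcp_rot: [-3.129, -0.271, 0.003]
wrist_force: [-0.8, -0.5, 0.8]
width: 0.236
grip_force: 0.0
```

```bash
python3 -c "
from h import *
look('d')"
```

```text
t 6.2333 st [-0.1328  0.0029] z 0.1386 w 0.23573066936052886 F [-0.8 -0.5  0.8]
[[0.985, 0.172, -0.002], [0.172, -0.985, 0.0], [-0.002, -0.001, -1.0]]
top blue [335.4 144.3] 104 [ 0.0073 -0.1256]
top blue [227.3 202.6] 215 [-0.0909  0.1449]
top blue [ 75.5 225.8] 155 [-0.0923  0.4984]
top green [257.3 197.9] 363 [-0.0917  0.075 ]
scene blue [508.9  29.7] 48 [-1.3492  0.6011]
scene blue [233.1 182.5] 175 [-0.069   0.0041]
scene blue [284.3 193.9] 194 [-0.0887  0.1474]
scene blue [176.  198.5] 177 [ 0.0495 -0.1038]
scene blue [411.3 205.9] 138 [-0.1885  0.4581]
scene green [217.9 161.7] 180 [-0.1041 -0.0615]
scene green [260.5 180.2] 206 [-0.0875  0.0782]
```

Request:
{"op": "jog_arm", "data": {
  "turn": [
    [0, 0, 0],
    [0, 0, 0],
    [0, 0, 0],
    [0, 0, 0],
    [0, 0, 0],
    [0, 0, 0],
    [0, 0, 0],
    [0, 0, 0],
    [0, 0, 0],
    [0, 0, 0],
    [0, 0, 0],
    [0, 0, 0],
    [0, 0, 0],
    [0, 0, 0],
    [0, 0, 0],
    [0, 0, 0],
    [0, 0, 0],
    [0, 0, 0],
    [0, 0, 0],
    [0, 0, 0]
  ],
  "delta_pos": [
    [0, 0, 0.018],
    [0, 0, 0.018],
    [0, 0, 0.018],
    [0, 0, 0.015],
    [0, 0, 0],
    [0.01, 0, 0],
    [0.01, 0, 0],
    [0.01, 0, 0],
    [0.01, 0, 0],
    [0.01, 0, 0],
    [0.01, 0, 0],
    [0.01, 0, 0],
    [0.01, 0, 0],
    [0.01, 0, 0],
    [0.01, 0, 0],
    [0.01, 0, 0],
    [0.01, 0, 0],
    [0.01, 0, 0],
    [0.01, 0, 0],
    [0.01, 0, 0]
  ],
  "gripper": [0.02, 0.02, 0.02, 0.02, 0.02, 0.02, 0.02, 0.02, 0.02, 0.02, 0.02, 0.02, 0.02, 0.02, 0.02, 0.02, 0.02, 0.02, 0.02, 0.02]
}}

```text
time: 8.0
tool_pos: [0.6109, -0.0508, 0.0702]
tcp_rot: [-3.13, -0.271, -0.0]
wrist_force: [-0.1, 0.5, 0.6]
width: 0.233
grip_force: 0.0
```

Request:
{"op": "jog_arm", "data": {
  "turn": [
    [0, 0, 0],
    [0, 0, 0],
    [0, 0, 0],
    [0, 0, 0],
    [0, 0, 0],
    [0, 0, 0],
    [0, 0, 0]
  ],
  "delta_pos": [
    [0, 0, 0],
    [0, 0, 0],
    [0, 0, -0.025],
    [0, 0, -0.025],
    [0, 0, -0.025],
    [0, 0, -0.025],
    [0, 0, -0.025]
  ],
  "gripper": [0.02, 0.02, 0.02, 0.02, 0.02, 0.02, 0.02]
}}

```text
time: 8.58
tool_pos: [0.6088, -0.051, 0.1961]
tcp_rot: [-3.13, -0.271, 0.002]
wrist_force: [-0.9, -0.4, 0.4]
width: 0.234
grip_force: 0.0
```

```bash
python3 -c "
from h import *
look('e')"
```

```text
t 8.5833 st [0.017  0.0031] z 0.1961 w 0.23367410795750174 F [-0.9 -0.4  0.4]
[[0.985, 0.172, -0.001], [0.172, -0.985, 0.0], [-0.001, -0.0, -1.0]]
top blue [334.9 144.4] 99 [ 0.0072 -0.1244]
top blue [277.3 152.8] 103 [0.0074 0.0124]
top blue [227.1 202.7] 229 [-0.0911  0.1454]
top blue [ 75.5 225.8] 155 [-0.0923  0.4984]
scene blue [508.9  29.7] 48 [-1.3492  0.6011]
scene blue [284.3 193.9] 194 [-0.0887  0.1474]
scene blue [176.1 198.5] 177 [ 0.0493 -0.1035]
scene blue [411.3 205.9] 138 [-0.1885  0.4581]
scene blue [221.3 214.8] 191 [0.0484 0.0326]
scene green [212.1 161.9] 31 [-0.0965 -0.0758]
scene green [223.9 162.5] 34 [-0.1083 -0.0447]
scene green [260.5 180.2] 205 [-0.0875  0.0782]
```

Request:
{"op": "jog_arm", "data": {
  "turn": [
    [0, 0, 0],
    [0, 0, 0],
    [0, 0, 0],
    [0, 0, 0],
    [0, 0, 0],
    [0, 0, 0],
    [0, 0, 0],
    [0, 0, 0],
    [0, 0, 0],
    [0, 0, 0],
    [0, 0, 0],
    [0, 0, 0],
    [0, 0, 0],
    [0, 0, 0],
    [0, 0, 0],
    [0, 0, 0],
    [0, 0, 0]
  ],
  "delta_pos": [
    [-0.0167, -0.0143, 0],
    [-0.0167, -0.0143, 0],
    [-0.0167, -0.0143, 0],
    [-0.0167, -0.0143, 0],
    [-0.0167, -0.0143, 0],
    [-0.0167, -0.0143, 0],
    [-0.0167, -0.0143, 0],
    [-0.0167, -0.0143, 0],
    [-0.0167, -0.0143, 0],
    [-0.0167, -0.0143, 0],
    [0, 0, 0],
    [0, 0, 0.015],
    [0, 0, 0.015],
    [0, 0, 0.015],
    [0, 0, 0.015],
    [0, 0, 0],
    [0, 0, 0]
  ],
  "gripper": [0.02, 0.02, 0.02, 0.02, 0.02, 0.02, 0.02, 0.02, 0.02, 0.02, 0.02, 0.02, 0.02, 0.02, 0.02, 0.02, 0.02]
}}

```text
time: 10.1
tool_pos: [0.4195, 0.0608, 0.134]
tcp_rot: [3.13, 0.271, -0.005]
wrist_force: [-0.6, 0.2, -0.5]
width: 0.235
grip_force: 0.0
```

```bash
python3 -c "
from h import *
look('f')"
```

```text
t 10.1 st [-0.1504  0.1457] z 0.134 w 0.2350432579531437 F [-0.6  0.2 -0.5]
[[0.985, 0.172, -0.003], [0.172, -0.985, -0.0], [-0.003, -0.0, -1.0]]
top blue [335.9 144.3] 98 [ 0.0071 -0.1268]
top blue [277.8 152.8] 91 [0.0072 0.0113]
top blue [226.5 197.8] 84 [-0.0796  0.1451]
top blue [ 75.5 225.8] 155 [-0.0923  0.4984]
top green [319.4 195.9] 350 [-0.1079 -0.0647]
top green [259.6 195.9] 239 [-0.088   0.0691]
scene blue [508.9  29.7] 48 [-1.3492  0.6011]
scene blue [284.3 193.9] 194 [-0.0887  0.1474]
scene blue [176.  198.5] 178 [ 0.0495 -0.1038]
scene blue [411.4 205.9] 137 [-0.1886  0.4584]
scene blue [221.3 214.8] 190 [0.0484 0.0326]
scene green [217.9 161.7] 180 [-0.1041 -0.0615]
scene green [260.5 180.2] 204 [-0.0875  0.0782]
```

Request:
{"op": "jog_arm", "data": {
  "turn": [
    [0, 0, 0],
    [0, 0, 0],
    [0, 0, 0],
    [0, 0, 0],
    [0, 0, 0],
    [0, 0, 0],
    [0, 0, 0],
    [0, 0, 0],
    [0, 0, 0],
    [0, 0, 0],
    [0, 0, 0],
    [0, 0, 0],
    [0, 0, 0],
    [0, 0, 0],
    [0, 0, 0],
    [0, 0, 0],
    [0, 0, 0],
    [0, 0, 0],
    [0, 0, 0],
    [0, 0, 0]
  ],
  "delta_pos": [
    [0, 0, 0.018],
    [0, 0, 0.018],
    [0, 0, 0.018],
    [0, 0, 0.01],
    [0, 0, 0],
    [0.011, 0, 0],
    [0.011, 0, 0],
    [0.011, 0, 0],
    [0.011, 0, 0],
    [0.011, 0, 0],
    [0.011, 0, 0],
    [0.011, 0, 0],
    [0.011, 0, 0],
    [0.011, 0, 0],
    [0.011, 0, 0],
    [0.011, 0, 0],
    [0.011, 0, 0],
    [0.011, 0, 0],
    [0.011, 0, 0],
    [0.011, 0, 0]
  ],
  "gripper": [0.02, 0.02, 0.02, 0.02, 0.02, 0.02, 0.02, 0.02, 0.02, 0.02, 0.02, 0.02, 0.02, 0.02, 0.02, 0.02, 0.02, 0.02, 0.02, 0.02]
}}

```text
time: 11.87
tool_pos: [0.5844, 0.0898, 0.0712]
tcp_rot: [-3.13, -0.271, -0.0]
wrist_force: [0.1, 0.6, -0.4]
width: 0.236
grip_force: 0.0
```

Request:
{"op": "jog_arm", "data": {
  "turn": [
    [0, 0, 0],
    [0, 0, 0],
    [0, 0, 0],
    [0, 0, 0],
    [0, 0, 0],
    [0, 0, 0],
    [0, 0, 0],
    [0, 0, 0],
    [0, 0, 0],
    [0, 0, 0],
    [0, 0, 0],
    [0, 0, 0],
    [0, 0, 0],
    [0, 0, 0]
  ],
  "delta_pos": [
    [0, 0, 0],
    [0, 0, 0],
    [0, 0, -0.025],
    [0, 0, -0.025],
    [0, 0, -0.025],
    [0, 0, -0.025],
    [0, 0, -0.025],
    [0, 0, -0.025],
    [-0.025, 0, -0.01],
    [-0.025, 0, -0.01],
    [-0.025, 0, 0],
    [-0.025, 0, 0],
    [-0.025, 0, 0],
    [0, 0, 0]
  ],
  "gripper": [0.02, 0.02, 0.02, 0.02, 0.02, 0.02, 0.02, 0.02, 0.02, 0.02, 0.02, 0.02, 0.02, 0.02]
}}

```text
time: 13.03
tool_pos: [0.4553, 0.0674, 0.2405]
tcp_rot: [3.13, 0.271, -0.006]
wrist_force: [0.6, 0.1, -0.4]
width: 0.236
grip_force: 0.0
```

```bash
python3 -c "
from h import *
look('g')
im=cv2.imread('pics/g_scene.png')[110:290,120:350];cv2.imwrite('pics/g_c.png',cv2.resize(im,None,fx=3,fy=3,interpolation=2))
im=cv2.imread('pics/g_top.png')[70:270,150:410];cv2.imwrite('pics/g_t.png',cv2.resize(im,None,fx=3,fy=3,interpolation=2))"
```

```text
t 13.0333 st [-0.114   0.1461] z 0.2405 w 0.23630075369938638 F [ 0.6  0.1 -0.4]
[[0.985, 0.172, -0.004], [0.172, -0.985, -0.001], [-0.004, -0.0, -1.0]]
top blue [335.9 144.3] 98 [ 0.0071 -0.1268]
top blue [277.3 152.9] 97 [0.0072 0.0125]
top blue [ 75.5 225.8] 155 [-0.0923  0.4984]
top green [319.4 196. ] 352 [-0.1082 -0.0647]
top green [266.3 197.1] 32 [-0.0929  0.0546]
scene blue [508.9  29.7] 48 [-1.3492  0.6011]
scene blue [176.  198.5] 178 [ 0.0495 -0.1038]
scene blue [411.3 205.9] 138 [-0.1885  0.4581]
scene blue [221.4 214.8] 190 [0.0483 0.0329]
scene blue [269.8 232.6] 209 [0.0484 0.1682]
scene green [217.9 161.8] 179 [-0.1037 -0.0613]
scene green [260.5 180.2] 206 [-0.0875  0.0782]
```

View pics/g_c.png

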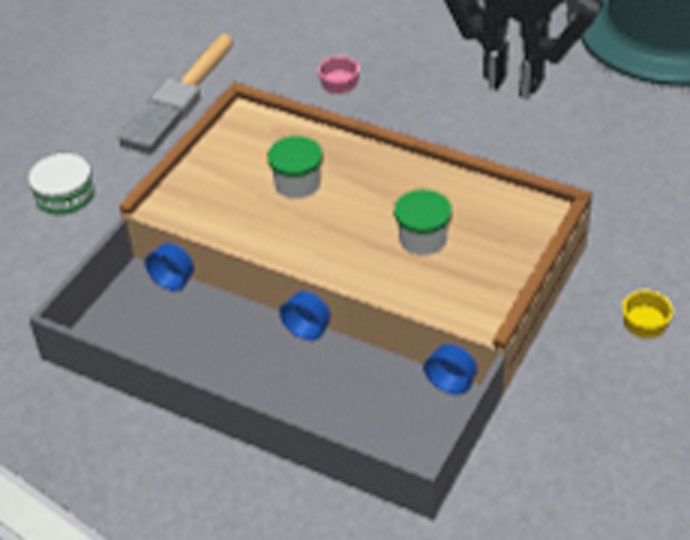

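View pics/g_t.png

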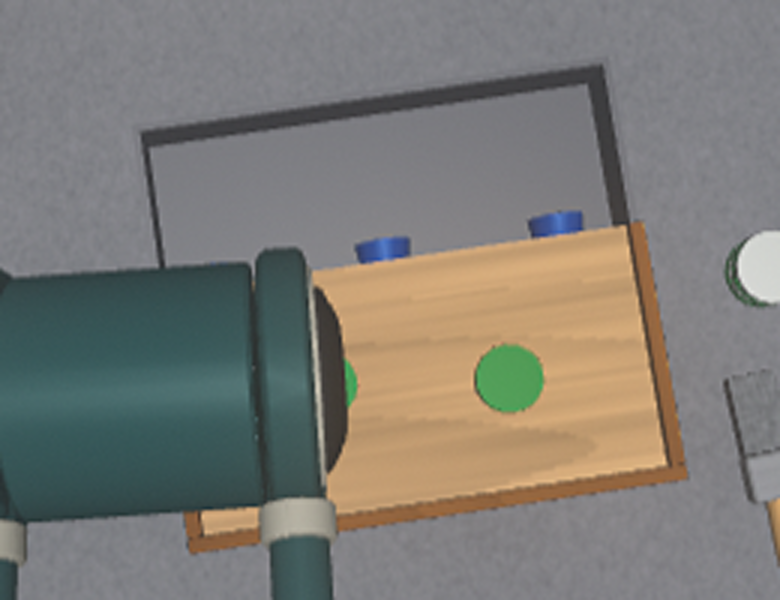

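All three dishes are in the bin, at scene-crop (170,267), (305,315) and (450,368), lying on their sides. The pots and loose things haven't moved. I'll check the dishes' height by triangulation, then hand in.

```bash
python3 -c "
from h import *
for a,b in(((335.9,144.3),(176,198.5)),((277.3,152.9),(221.4,214.8))):
    for z in(.02,.028,.036,.045,.055): print(z,st(ray('top',a,z)),st(ray('scene',b,z)))
from workcell import ticket
print(read_state()['time'], ticket.finish_job())"
```

```text
0.02 [ 0.0163 -0.1403] [ 0.0078 -0.14  ]
0.028 [ 0.015  -0.1384] [ 0.0139 -0.1347]
0.036 [ 0.0136 -0.1364] [ 0.0199 -0.1294]
0.045 [ 0.0121 -0.1342] [ 0.0267 -0.1235]
0.055 [ 0.0105 -0.1317] [ 0.0343 -0.1169]
0.02 [0.0164 0.0075] [0.0066 0.0056]
0.028 [0.015  0.0082] [0.0127 0.0095]
0.036 [0.0137 0.0089] [0.0187 0.0135]
0.045 [0.0122 0.0097] [0.0255 0.018 ]
0.055 [0.0105 0.0106] [0.0331 0.0229]
the job is handed in; nothing more can be done
13.1333 None
```

All three blue dishes were slid over the open edge and now lie on their sides in the wash bin; the pots and the loose things were not touched, and the job was handed in at 13.1 s.

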